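# Shut and bar the mould box

### The job

Shut up the mould box: push its sliding cover fully home, so that its end is flush with the end of the box, then push the wooden locking bar round until it lies flat across the end of the cover. Only push with the fingertips, never pinching the bar; the round plaster disc lying on the cover must ride along without being touched, and the things standing around must be left alone.

Things in the scene. Friction and masses are not known exactly. Their poses are not given: they have to be found in the camera images.
- box: Low wooden box fixed to the bench, 210 mm along its x, 220 mm along its y, 102 mm high. Origin: centre of its underside; z up. Its turn on the bench varies. Two rails, 34 mm wide and level with the cover's top (102 mm above the bench), run along y at its +x and -x sides and guide the cover between them. The end with the locking bar is the -y end; its outer face, and the rails' ends, lie at y = -110 mm. The box's end wall below the cover is 80 mm high.
- cover_edge (a point): Middle of the outer (box -y) end of the sliding cover, on its top edge, 102 mm above the bench. The cover is a plywood plank 137 mm wide (along box x), 208 mm long (along box y) and 22 mm thick, its underside 80 mm above the bench; it sticks out past the -y end of the box, with free air under it, by as much as it is open. This end face is 22 mm high and plain. Axes as the box's.
- cover (a joint): How far the cover is open, in m: 0 = shut, its end flush with the box's -y end (a hard stop); it slides straight along box y, and closes towards box +y. Starts 0.06 to 0.12 open. It stays where it is left; rubs with about 2.5 N, and a push of 3 to 6 N moves it.
- bar_pivot (a point): The locking bar's upright pivot axis at the bar's mid-height (90 mm above the bench), on a lug at the box's -y end, box x = -87.5 mm, y = -122 mm. A flat bolt head 14 mm across stands 3 mm proud of the bar there. Axes as the box's.
- bar_mid (a point): Point on the locking bar's centre line, 100 mm from the pivot, at mid-height; x axis towards the bar's free end. The bar is wooden, 18 mm wide, from 80 to 100 mm above the bench, and ends 170 mm from the pivot (13 mm behind it). Its long sides are bar_c1 (away from the cover: push here) and bar_c2 (comes to lie along the cover's end). Free air under it except at the lug (box y > -142 mm).
- bar (a joint): Angle of the locking bar, rad: 0 = across the end of the shut cover, pointing along box +x, lying along the rails' ends (a hard stop); it grows clockwise seen from above: 1.57 = pointing along box -y, beside the open cover's path; 2.3 = the other stop, leaning away from the cover. Starts 1.65 to 2.05. It is stiff to turn (about 0.12 N m, some 1.3 N at bar_mid) and stays where it is left.
- disc_center (a point): Centre of a loose round plaster mould, a disc 64 mm across and 28 mm high, lying on the cover's top (its centre 116 mm above the bench); z up. It rides with the cover, 0.1 to 0.2 kg.
- bottle: Bystander: clear capped plastic bottle, 62 mm across, 190 mm high, standing. Origin at the centre of its foot.
- pot: Bystander: open terracotta cup, 84 mm across at the rim, 85 mm high, standing. Origin at the centre of its foot.
- mallet: Bystander: mallet lying on the bench, steel head 44 mm across and 75 mm long along its own y, from the origin on; round handle 22 mm thick running from the head to -x, to 172 mm from the origin. Origin at the bench.
- slab: Bystander: plain plaster block 120 x 90 x 35 mm lying flat. Origin at the centre of its underside.
Mind the look-alikes: they are no part of the job. What is shaped like the part that bears disc_center but turquoise is not meant.

How it is judged:
By the outcome, as a careful person would: the job done as asked, in the order asked, and still so for the second after the job is handed in, with the robot touching nothing.
It also fails if it takes over 54 s, if anything falls off the work surface, if the arm or the gripper's body presses on something with over 40 N, if the wrist force passes 120 N, or if a joint passes its speed limit or range.

### The arm

A 6-joint arm with a two-finger parallel gripper is mounted at the origin on the work surface. World frame = base frame: x ahead of the robot, y to its left, z up, the work surface at z = 0. Lengths are in m, angles in rad, forces in N, time in s.
With the tool pointing down it reaches from about 0.35 to 0.85 m from the base axis. Payload 8.1 kg.
Tool frame: the origin (TCP) lies midway between the tips of the shut fingers; the grasp point (between the pads) lies 19 mm behind it; z points along the fingers, y is the line along which they close (so a half turn about z gives the same grasp; the last joint's range is limited). The gripper opens to 93 mm and grips with 3 to 60 N. Pads are 15 mm wide; open, the fingers measure 128 mm over their backs; the gripper's body (75 mm by 188 mm) begins 65 mm behind the grasp point.
Start: joints at [-0.085, 0.13, 1.488, -0, 1.523, -0.085], TCP at [0.6, 0, 0.219] pointing down, gripper open.
Joint ranges: [-2.96, 2.96], [-0.89, 2.26], [0.02, 2.5], [-1.34, 4.48], [0, 2.73], [-2.66, 2.66]. Speed limits (rad/s): [2.39, 2.39, 2.79, 3.14, 3.14, 3.14].

### API

Orientations are given as a rotation vector (axis times angle).
In Python, from plant import read_state, read_camera, camera_model, close_job gives the robot as it stands. The module is installed in compiled form; this text tells all that it offers.
- The arm moves only by the tool carry_out, never from a script. Its argument "moves" is a list of rows, each an object of numbers: "jaw": the finger opening in m, from 0 to 0.093; "dx", "dy", "dz": the shift along the tool's x, y, z in m; "yaw": the turn about the tool's z in rad. In form: [{"jaw": .., "dx": .., "dy": .., "dz": .., "yaw": ..}, ...]. A call has 1 to 8 rows; each row shifts and turns the commanded pose from where the row before left it, along the tool's axes as they then stand; what a row does not reach is not made up. A row lasts 1/8 s, in which the tool goes at most 62.5 mm and 10.7 degrees, less where a joint would pass 70% of its speed; a pose out of reach is approached as far as the arm can. A call is refused whole if a number of a shift passes 0.0625 or a number of a turn 0.188, either way. A call with a gripper value outside its range is refused whole. The fingers move at their own pace and stop on an object; "grip_force" is the grip in N (left out, the last holds). Time passes only in rows, so rows that do not move let the fingers close. It gives the time, the measured TCP pose, the force, the opening and the grip force at its end, in the units of the state.
- read_state(): the state, without advancing time (a new reading comes with each control period).
- read_camera(name): name is "scene" or "side" or "wrist"; returns the picture (480x640x3 uint8, red, green, blue); there is no depth.
- camera_model(name): a dict with "camera_matrix" (3x3 intrinsics, pixels), "view" (4x4, takes a point from world to camera coordinates). Camera axes: x right, y up, looking along -z (the intrinsics and any distortion apply to the point x, -y, -z); pixel columns grow to the right and rows downward; lengths in m; the calibration is good to about 2 mm. The wrist camera is an equidistant fisheye: a pixel r from the principal point sees the ray r / f radians off the axis. A picture is of the moment at which its call begins: read the wrist's pose just before it. camera_model takes no time and is no camera call; for the wrist camera it gives the pose at the moment of the call.
- close_job(): hands the job in; it is judged then, once.
The state is a dict: "t": time; "q": joint angles; "dq": joint speeds; "joint_torque": joint torques, N m; "tool_pos": TCP position; "orientation": TCP orientation; "force": force on the tool from outside, world axes, zero at the start; "wrist_torque": the same for the moment, N m; "opening": finger opening in m; "gripper_force": force on a finger pad.
Only numpy, scipy, OpenCV 4.12 (cv2) and the standard library are available. Lean on these libraries where they do the work, as an engineer would, in place of code of your own. Each camera call takes 0.05 s, during which the arm holds its last target. There are 200 camera calls.

## Working session

There is one attempt and no reset: what is moved stays moved. The work goes in short steps, Python scripts to look and compute and a tool call to move; the robot and the scene stay as the last step left them, time stands still between calls to the robot, and variables do not carry over. Pictures are saved under pics/ and viewed, at most 10 in all, crops included, and the job is handed in when it is done.

Besides the shell and the picture viewer there is one more tool, called after "Request:" by a JSON object that holds its "api" and its "payload", one argument or row to a line. carry_out: Moves the arm, as the interface text tells. Its arguments: {"type":"object","properties":{"moves":{"type":"array","items":{"type":"object","properties":{"jaw":{"type":"number"},"dx":{"type":"number"},"dy":{"type":"number"},"dz":{"type":"number"},"yaw":{"type":"number"}}}},"grip_force":{"type":"number"}},"required":["moves"]}

```bash
mkdir -p pics
cat > h.py <<'E'
import numpy as np,cv2
from plant import *
def ray(name,u,v,m=None):
    m=m or camera_model(name);K=np.array(m["camera_matrix"]);V=np.array(m["view"])
    x=(u-K[0,2])/K[0,0];y=(v-K[1,2])/K[1,1]
    if name=="wrist":
        r=np.hypot(x,y);s=np.sin(r)/max(r,1e-9);d=np.array([x*s,-y*s,-np.cos(r)])
    else: d=np.array([x,-y,-1.])
    R=V[:3,:3];return -R.T@V[:3,3],R.T@d
def onz(name,u,v,z,m=None):
    o,d=ray(name,u,v,m);return o+d*(z-o[2])/d[2]
def proj(name,p,m=None):
    m=m or camera_model(name);K=np.array(m["camera_matrix"]);V=np.array(m["view"])
    c=V[:3,:3]@p+V[:3,3];a=np.array([c[0],-c[1],-c[2]])
    if name=="wrist":
        t=np.arctan2(np.hypot(a[0],a[1]),a[2]);a2=a[:2]/np.hypot(a[0],a[1])*t
    else:a2=a[:2]/a[2]
    return K[:2,:2]@a2+K[:2,2]
def snap(name,f):
    i=read_camera(name);cv2.imwrite(f,i[:,:,::-1]);return i
E
python3 - <<'E'
from h import *
for n in("scene","side","wrist"):
    m=camera_model(n);print(n,np.round(m["camera_matrix"],1).tolist(),np.round(m["view"],3).tolist(),[k for k in m]);snap(n,f"pics/{n}0.png")
s=read_state();print(s["t"],s["tool_pos"],s["orientation"])
E
```

```text
scene [[452.8, 0.0, 321.5], [0.0, 452.8, 235.8], [0.0, 0.0, 1.0]] [[0.707, 0.707, -0.016, -0.41], [-0.417, 0.435, 0.798, 0.198], [0.571, -0.558, 0.603, -1.264], [0.0, 0.0, 0.0, 1.0]] ['camera_matrix', 'view']
side [[599.4, 0.0, 332.3], [0.0, 599.4, 238.9], [0.0, 0.0, 1.0]] [[-0.965, -0.262, 0.015, 0.549], [0.18, -0.619, 0.764, -0.198], [-0.191, 0.74, 0.645, -1.059], [0.0, 0.0, 0.0, 1.0]] ['camera_matrix', 'view']
wrist [[371.6, 0.0, 316.4], [0.0, 371.6, 236.1], [0.0, 0.0, 1.0]] [[1.0, -0.001, -0.003, -0.597], [0.0, 0.972, -0.236, 0.027], [0.003, 0.236, 0.972, -0.39], [0.0, 0.0, 0.0, 1.0]] ['camera_matrix', 'view']
0.15 [5.99575361e-01 5.83368940e-05 2.17834129e-01] [-2.22064792e+00 -2.22069551e+00  1.40245987e-03]
```

View pics/scene0.png

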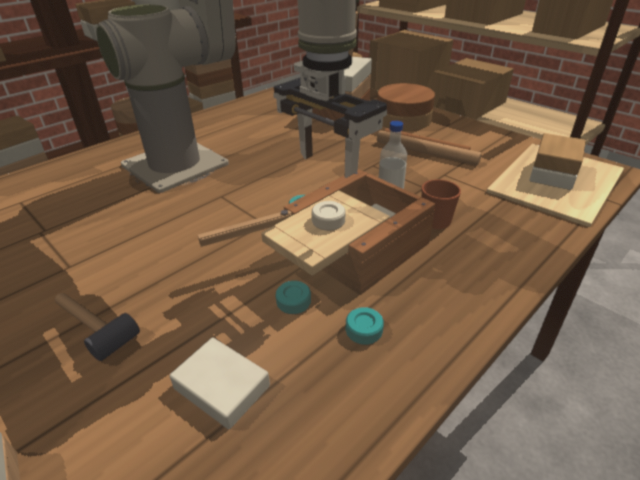

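View pics/side0.png

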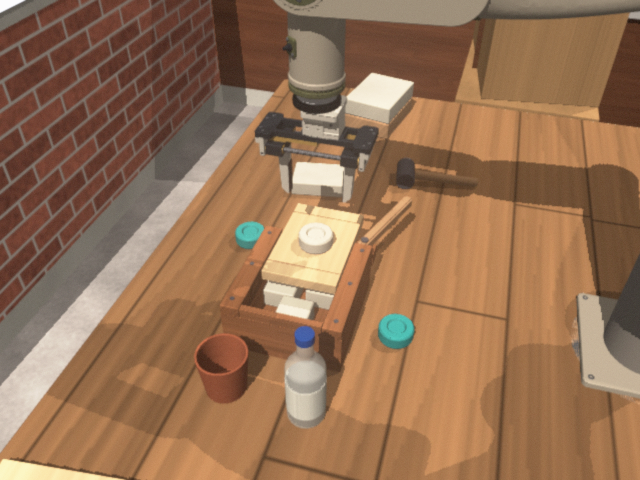

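View pics/wrist0.png

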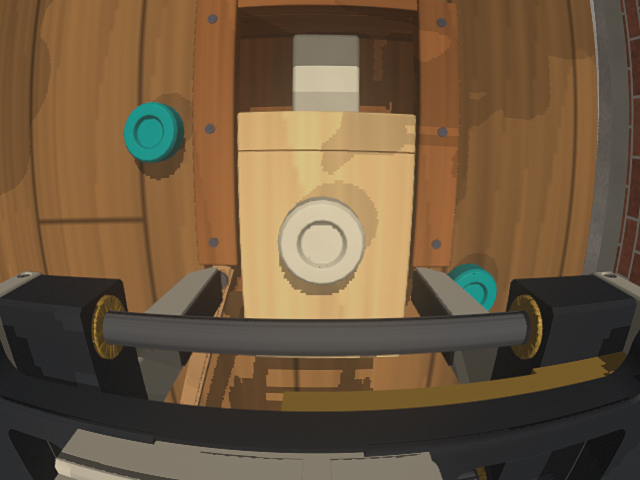

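White disc on the cover (wrist 321,243; scene 328,214; side 316,236) is the plain plaster disc meant. The turquoise ones on the bench (scene 293,296 and 365,325; wrist 152,131 and 472,288) are look-alikes. The bar runs from scene (288,213) to (200,239), and the cover's outer end from (265,237) to (312,268). Next, one enlarged crop and a first measurement.

Run:
```python
from h import *
a=cv2.imread("pics/scene0.png")[170:290,190:390];b=cv2.imread("pics/side0.png")[185:335,220:420]
a=cv2.resize(a,None,fx=4,fy=4,interpolation=3)[:,:];b=cv2.resize(b,None,fx=4,fy=4,interpolation=3)
cv2.imwrite("pics/sc.png",a);cv2.imwrite("pics/sd.png",b)
for n,z,L in [("wrist",.102,[(238,20),(236,262),(417,20),(413,262),(197,262),(451,262),(240,150),(415,150)]),("wrist",.13,[(321,243)]),
 ("scene",.102,[(265,236),(312,269)]),("scene",.1,[(200,238),(287,213)]),("side",.102,[(305,207),(362,213)]),("side",.1,[(410,202),(364,240)])]:
  for p in L: print(n,z,p,onz(n,*p,z).round(4))
```

```text
wrist 0.102 (238, 20) [0.5374 0.1683 0.102 ]
wrist 0.102 (236, 262) [ 0.5328 -0.0252  0.102 ]
wrist 0.102 (417, 20) [0.6764 0.1697 0.102 ]
wrist 0.102 (413, 262) [ 0.6764 -0.0254  0.102 ]
wrist 0.102 (197, 262) [ 0.4993 -0.0256  0.102 ]
wrist 0.102 (451, 262) [ 0.7098 -0.0259  0.102 ]
wrist 0.102 (240, 150) [0.5396 0.0639 0.102 ]
wrist 0.102 (415, 150) [0.6737 0.0644 0.102 ]
wrist 0.13 (321, 243) [ 0.6011 -0.0019  0.13  ]
scene 0.102 (265, 236) [ 0.5513 -0.1148  0.102 ]
scene 0.102 (312, 269) [ 0.6782 -0.1185  0.102 ]
scene 0.1 (200, 238) [ 0.468  -0.1994  0.1   ]
scene 0.1 (287, 213) [ 0.5222 -0.0357  0.1   ]
side 0.102 (305, 207) [ 0.656  -0.1057  0.102 ]
side 0.102 (362, 213) [ 0.5421 -0.1185  0.102 ]
side 0.1 (410, 202) [ 0.457  -0.1841  0.1   ]
side 0.1 (364, 240) [ 0.5203 -0.0413  0.1   ]
```

View pics/sc.png

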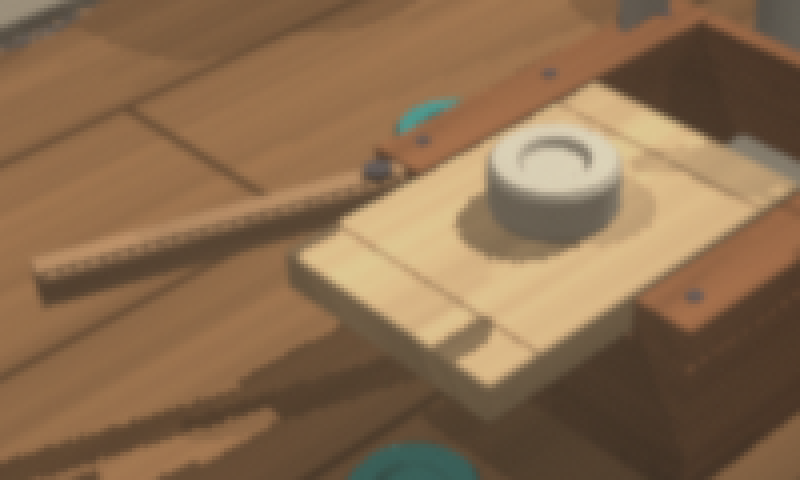

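View pics/sd.png

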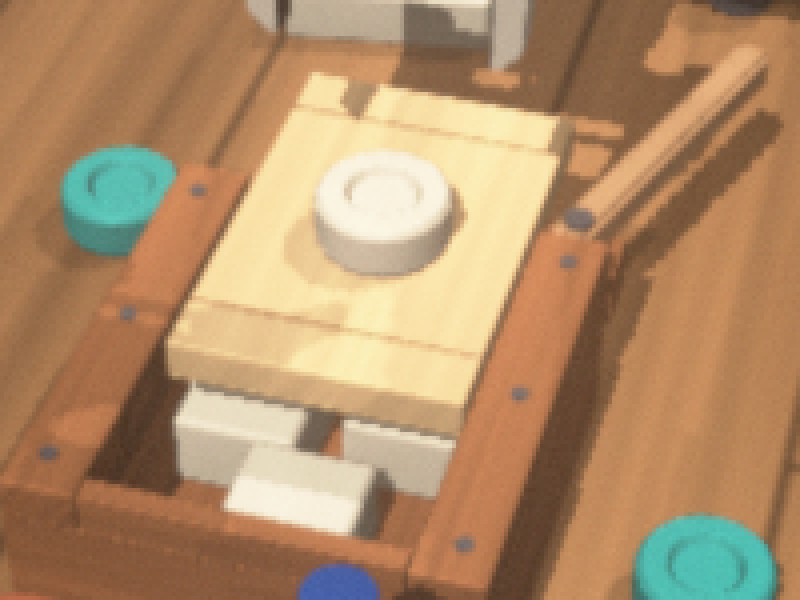

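The crops show the bar's bolt head (scene 284.5,211.5; side 365,239), the bar tip (scene 199.5,238; side 407,199), the cover end corners (scene 262.5,235.5 and 312.5,267) and the rail ends. I fit these points to get the poses.

Run:
```python
from h import *
for n,z,L in [("scene",.102,[(262.5,235.5),(312.5,267),(350,245.5),(364,253),(292.5,213)]),("scene",.103,[(284.5,211.5)]),("scene",.1,[(199.5,238)]),
 ("side",.102,[(298,204),(362.5,214.5),(371,244.5),(265,226),(281,230)]),("side",.103,[(365,239)]),("side",.1,[(407,199)])]:
  for p in L: print(n,z,p,onz(n,*p,z).round(4))
# bolts in wrist rails
im=cv2.imread("pics/wrist0.png");
for p in [(212,19),(209,129),(213,242),(441,22),(442,132),(436,244)]: print("wbolt",onz("wrist",*p,.102).round(4))
# where things stand
for p,z in [((395,160),.1),((440,190),.08),((100,335),.02)]: print(onz("scene",*p,z).round(3))
```

```text
scene 0.102 (262.5, 235.5) [ 0.5468 -0.117   0.102 ]
scene 0.102 (312.5, 267) [ 0.6752 -0.1144  0.102 ]
scene 0.102 (350, 245.5) [ 0.6815 -0.0284  0.102 ]
scene 0.102 (364, 253) [ 0.7128 -0.0272  0.102 ]
scene 0.102 (292.5, 213) [ 0.5322 -0.0301  0.102 ]
scene 0.103 (284.5, 211.5) [ 0.5182 -0.0384  0.103 ]
scene 0.1 (199.5, 238) [ 0.4673 -0.2     0.1   ]
side 0.102 (298, 204) [ 0.6724 -0.1113  0.102 ]
side 0.102 (362.5, 214.5) [ 0.54   -0.1141  0.102 ]
side 0.102 (371, 244.5) [ 0.5045 -0.0299  0.102 ]
side 0.102 (265, 226) [ 0.7117 -0.0266  0.102 ]
side 0.102 (281, 230) [ 0.6784 -0.0236  0.102 ]
side 0.103 (365, 239) [ 0.5185 -0.0411  0.103 ]
side 0.1 (407, 199) [ 0.4646 -0.1926  0.1   ]
wbolt [0.5162 0.1713 0.102 ]
wbolt [0.5151 0.0813 0.102 ]
wbolt [ 0.5145 -0.0085  0.102 ]
wbolt [0.6964 0.1704 0.102 ]
wbolt [0.6956 0.0796 0.102 ]
wbolt [ 0.695  -0.0103  0.102 ]
[0.54  0.284 0.1  ]
[0.673 0.272 0.08 ]
[ 0.475 -0.414  0.02 ]
```

Results:
- **Box:** yaw ≈ -0.009 rad, rail ends at y ≈ -0.027, centre x ≈ 0.605.
- **Pivot:** (0.518, -0.039), against (0.517, -0.038) expected.
- **Cover:** open ≈ 88 mm, with its end at y ≈ -0.115.
- **Bar:** angle ≈ 1.89, with a measured length of 166 mm that fits.

Now I shut the jaw, go out beyond the cover end and come down.

Request:
{"api": "carry_out", "payload": {
  "moves": [
    {"jaw":0,"dx":-0.04,"dy":0.005},
    {"jaw":0,"dx":-0.04},
    {"jaw":0,"dx":-0.04},
    {"jaw":0,"dx":-0.035},
    {"jaw":0},
    {"jaw":0},
    {"jaw":0}
  ],
  "grip_force": 20
}}

```text
invalid input at $.moves[0]: expected keys jaw, dx, dy, dz, yaw
```

Request:
{"api": "carry_out", "payload": {
  "moves": [
    {"jaw":0,"dx":-0.04,"dy":0.005,"dz":0,"yaw":0},
    {"jaw":0,"dx":-0.04,"dy":0,"dz":0,"yaw":0},
    {"jaw":0,"dx":-0.04,"dy":0,"dz":0,"yaw":0},
    {"jaw":0,"dx":-0.035,"dy":0,"dz":0,"yaw":0},
    {"jaw":0,"dx":0,"dy":0,"dz":0,"yaw":0},
    {"jaw":0,"dx":0,"dy":0,"dz":0,"yaw":0}
  ],
  "grip_force": 20
}}

```text
t: 0.9
tool_pos: [0.6048, -0.1545, 0.2183]
orientation: [-2.221, -2.22, -0.0]
force: [-0.3, 0.1, 0.1]
opening: 0.0376
gripper_force: 0.0
```

Request:
{"api": "carry_out", "payload": {
  "moves": [
    {"jaw":0,"dx":0,"dy":0,"dz":0,"yaw":0},
    {"jaw":0,"dx":0,"dy":0,"dz":0,"yaw":0},
    {"jaw":0,"dx":0,"dy":0,"dz":0,"yaw":0},
    {"jaw":0,"dx":0,"dy":0,"dz":0.04,"yaw":0},
    {"jaw":0,"dx":0,"dy":0,"dz":0.04,"yaw":0},
    {"jaw":0,"dx":0,"dy":0,"dz":0.03,"yaw":0},
    {"jaw":0,"dx":0,"dy":0,"dz":0.02,"yaw":0},
    {"jaw":0,"dx":0,"dy":0,"dz":0,"yaw":0}
  ]
}}

```text
t: 1.9
tool_pos: [0.6039, -0.1545, 0.087]
orientation: [-2.219, -2.22, 0.002]
force: [-0.2, 0.7, -0.2]
opening: 0.0004
gripper_force: 0.0
```

Run:
```python
from h import *
i=snap("side","pics/side1.png");cv2.imwrite("pics/side1c.png",cv2.resize(i[120:340,220:460,::-1],None,fx=2.5,fy=2.5,interpolation=3))
```

```text
(no output)
```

View pics/side1c.png

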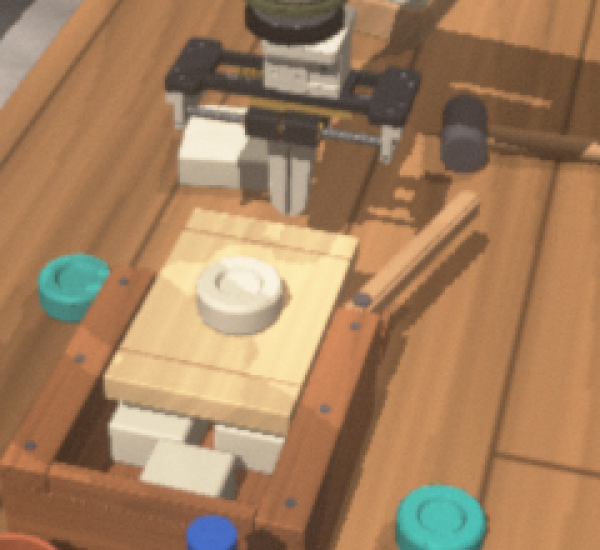

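The fingertips are shut just beyond the cover's end (crop 290,210), near its middle and below its top edge. I push gently.

Request:
{"api": "carry_out", "payload": {
  "moves": [
    {"jaw":0,"dx":0.01,"dy":0,"dz":0,"yaw":0},
    {"jaw":0,"dx":0.01,"dy":0,"dz":0,"yaw":0},
    {"jaw":0,"dx":0.004,"dy":0,"dz":0,"yaw":0},
    {"jaw":0,"dx":0.004,"dy":0,"dz":0,"yaw":0},
    {"jaw":0,"dx":0.004,"dy":0,"dz":0,"yaw":0},
    {"jaw":0,"dx":0.004,"dy":0,"dz":0,"yaw":0},
    {"jaw":0,"dx":0.004,"dy":0,"dz":0,"yaw":0},
    {"jaw":0,"dx":0.004,"dy":0,"dz":0,"yaw":0}
  ]
}}

```text
t: 2.95
tool_pos: [0.6052, -0.111, 0.0888]
orientation: [2.221, 2.221, 0.0]
force: [1.7, -2.7, 1.2]
opening: 0.0006
gripper_force: 1.4
```

Request:
{"api": "carry_out", "payload": {
  "moves": [
    {"jaw":0,"dx":0.005,"dy":0,"dz":0,"yaw":0},
    {"jaw":0,"dx":0.007,"dy":0,"dz":0,"yaw":0},
    {"jaw":0,"dx":0.007,"dy":0,"dz":0,"yaw":0},
    {"jaw":0,"dx":0.007,"dy":0,"dz":0,"yaw":0},
    {"jaw":0,"dx":0.007,"dy":0,"dz":0,"yaw":0},
    {"jaw":0,"dx":0.007,"dy":0,"dz":0,"yaw":0},
    {"jaw":0,"dx":0.006,"dy":0,"dz":0,"yaw":0},
    {"jaw":0,"dx":0.005,"dy":0,"dz":0,"yaw":0}
  ]
}}

```text
t: 3.95
tool_pos: [0.605, -0.0596, 0.0886]
orientation: [-2.221, -2.222, 0.0]
force: [1.8, -3.7, 2.0]
opening: 0.0004
gripper_force: 1.4
```

Request:
{"api": "carry_out", "payload": {
  "moves": [
    {"jaw":0,"dx":0.004,"dy":0,"dz":0,"yaw":0},
    {"jaw":0,"dx":0.004,"dy":0,"dz":0,"yaw":0},
    {"jaw":0,"dx":0.003,"dy":0,"dz":0,"yaw":0},
    {"jaw":0,"dx":0.003,"dy":0,"dz":0,"yaw":0},
    {"jaw":0,"dx":0.002,"dy":0,"dz":0,"yaw":0},
    {"jaw":0,"dx":0,"dy":0,"dz":0,"yaw":0}
  ]
}}

```text
t: 4.7
tool_pos: [0.6046, -0.0436, 0.0884]
orientation: [-2.221, -2.221, 0.0]
force: [-0.3, -1.3, 0.1]
opening: 0.0003
gripper_force: 0.5
```

Contact is good. I creep on until the force rises at the stop.

Request:
{"api": "carry_out", "payload": {
  "moves": [
    {"jaw":0,"dx":0.002,"dy":0,"dz":0,"yaw":0},
    {"jaw":0,"dx":0.002,"dy":0,"dz":0,"yaw":0},
    {"jaw":0,"dx":0.002,"dy":0,"dz":0,"yaw":0},
    {"jaw":0,"dx":0.001,"dy":0,"dz":0,"yaw":0}
  ]
}}

```text
t: 5.2
tool_pos: [0.6047, -0.0382, 0.0884]
orientation: [2.221, 2.22, -0.003]
force: [0.1, -10.5, 0.2]
opening: 0.0006
gripper_force: 5.2
```

Request:
{"api": "carry_out", "payload": {
  "moves": [
    {"jaw":0,"dx":0.001,"dy":0,"dz":0,"yaw":0},
    {"jaw":0,"dx":0.001,"dy":0,"dz":0,"yaw":0}
  ]
}}

```text
t: 5.45
tool_pos: [0.6047, -0.0381, 0.0885]
orientation: [2.22, 2.218, -0.006]
force: [-0.4, -18.3, -0.4]
opening: 0.0008
gripper_force: 8.9
```

The cover is on its stop: TCP at -0.038 plus about 10 mm of half-finger gives -0.028, with 18 N. I back off, rise, and go round to the bar's outer side.

Request:
{"api": "carry_out", "payload": {
  "moves": [
    {"jaw":0,"dx":-0.015,"dy":0,"dz":0,"yaw":0},
    {"jaw":0,"dx":-0.02,"dy":0,"dz":0,"yaw":0},
    {"jaw":0,"dx":0,"dy":0,"dz":-0.03,"yaw":0},
    {"jaw":0,"dx":0,"dy":0,"dz":-0.03,"yaw":0},
    {"jaw":0,"dx":-0.01,"dy":-0.04,"dz":0,"yaw":0},
    {"jaw":0,"dx":-0.01,"dy":-0.04,"dz":0,"yaw":0},
    {"jaw":0,"dx":-0.014,"dy":-0.04,"dz":0,"yaw":0},
    {"jaw":0,"dx":-0.014,"dy":-0.04,"dz":0,"yaw":0}
  ]
}}

```text
t: 6.45
tool_pos: [0.4437, -0.1186, 0.1486]
orientation: [-2.221, -2.221, -0.001]
force: [-0.3, -0.1, 0.2]
opening: 0.0005
gripper_force: 0.0
```

Request:
{"api": "carry_out", "payload": {
  "moves": [
    {"jaw":0,"dx":0,"dy":0,"dz":0,"yaw":0.18},
    {"jaw":0,"dx":0,"dy":0,"dz":0,"yaw":0.18},
    {"jaw":0,"dx":0,"dy":0,"dz":0,"yaw":0.18},
    {"jaw":0,"dx":0,"dy":0,"dz":0,"yaw":0.18},
    {"jaw":0,"dx":0,"dy":0,"dz":0,"yaw":0.18},
    {"jaw":0,"dx":0,"dy":0,"dz":0,"yaw":0.18},
    {"jaw":0,"dx":0,"dy":0,"dz":0,"yaw":0.18},
    {"jaw":0,"dx":0,"dy":0,"dz":0,"yaw":0.18}
  ]
}}

```text
t: 7.45
tool_pos: [0.4449, -0.1184, 0.1487]
orientation: [-3.135, -0.196, -0.0]
force: [0.3, 0.1, 0.2]
opening: 0.0006
gripper_force: 0.0
```

Request:
{"api": "carry_out", "payload": {
  "moves": [
    {"jaw":0,"dx":0,"dy":0,"dz":0,"yaw":0.15},
    {"jaw":0,"dx":0,"dy":0,"dz":0,"yaw":0.15},
    {"jaw":0,"dx":0,"dy":0,"dz":0,"yaw":0.15},
    {"jaw":0,"dx":0,"dy":0,"dz":0,"yaw":0}
  ]
}}

```text
t: 7.95
tool_pos: [0.4449, -0.1183, 0.1487]
orientation: [-3.101, 0.498, -0.0]
force: [-0.3, 0.2, -0.8]
opening: 0.001
gripper_force: 0.0
```

Run:
```python
from h import *
from scipy.spatial.transform import Rotation as R
s=read_state();print(s["t"],s["tool_pos"],s["q"]);print(R.from_rotvec(s["orientation"]).as_matrix().round(3))
a=snap("scene","pics/scene2.png")[140:290,170:420,::-1];b=snap("side","pics/side2.png")[170:350,200:440,::-1]
cv2.imwrite("pics/c2.png",np.vstack([cv2.resize(x,(480,300),interpolation=3) for x in(a,b)]))
```

```text
7.95 [ 0.44492674 -0.11834043  0.148675  ] [-3.71703138e-01 -2.12706049e-01  1.95053574e+00  3.75222914e-04
  1.40379754e+00  1.51770227e+00]
[[ 0.95  -0.313  0.   ]
 [-0.313 -0.95   0.   ]
 [-0.    -0.    -1.   ]]
```

View pics/c2.png

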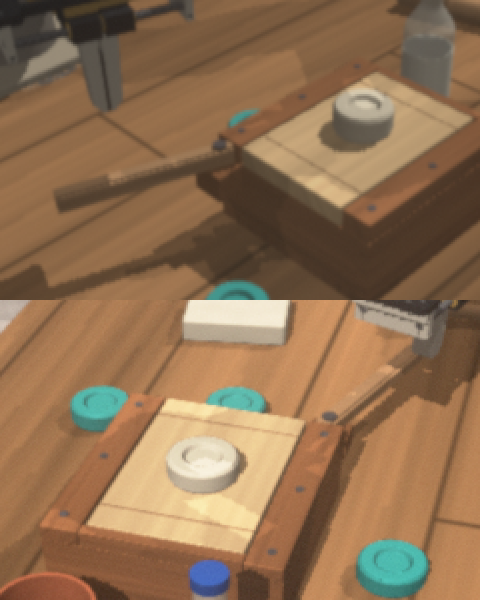

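The cover is flush and the disc is still in place on it. The finger is on the bar's outer side, about 24 mm clear. I come down, approach, then sweep along the arc.

Request:
{"api": "carry_out", "payload": {
  "moves": [
    {"jaw":0,"dx":0,"dy":0,"dz":0.03,"yaw":0},
    {"jaw":0,"dx":0,"dy":0,"dz":0.03,"yaw":0},
    {"jaw":0,"dx":0,"dy":0,"dz":0,"yaw":0},
    {"jaw":0,"dx":0.008,"dy":0,"dz":0,"yaw":0},
    {"jaw":0,"dx":0.008,"dy":0,"dz":0,"yaw":0},
    {"jaw":0,"dx":0.004,"dy":0,"dz":0,"yaw":0},
    {"jaw":0,"dx":0.004,"dy":0,"dz":0,"yaw":0}
  ]
}}

```text
t: 8.93
tool_pos: [0.4684, -0.1257, 0.0891]
orientation: [3.102, -0.499, 0.001]
force: [0.1, 0.3, 0.8]
opening: 0.0003
gripper_force: 0.0
```

Request:
{"api": "carry_out", "payload": {
  "moves": [
    {"jaw":0,"dx":0.008,"dy":0.0012,"dz":0,"yaw":-0.08},
    {"jaw":0,"dx":0.008,"dy":0.0012,"dz":0,"yaw":-0.08},
    {"jaw":0,"dx":0.008,"dy":0.0012,"dz":0,"yaw":-0.08},
    {"jaw":0,"dx":0.008,"dy":0.0012,"dz":0,"yaw":-0.08},
    {"jaw":0,"dx":0.008,"dy":0.0012,"dz":0,"yaw":-0.08},
    {"jaw":0,"dx":0.008,"dy":0.0012,"dz":0,"yaw":-0.08}
  ]
}}

```text
t: 9.68
tool_pos: [0.5142, -0.1386, 0.0886]
orientation: [3.131, 0.256, -0.001]
force: [-1.5, -1.6, 0.4]
opening: 0.0005
gripper_force: 0.7
```

Request:
{"api": "carry_out", "payload": {
  "moves": [
    {"jaw":0,"dx":0.008,"dy":0.0012,"dz":0,"yaw":-0.08},
    {"jaw":0,"dx":0.008,"dy":0.0012,"dz":0,"yaw":-0.08},
    {"jaw":0,"dx":0.008,"dy":0.0012,"dz":0,"yaw":-0.08},
    {"jaw":0,"dx":0.008,"dy":0.0012,"dz":0,"yaw":-0.08},
    {"jaw":0,"dx":0.008,"dy":0.0012,"dz":0,"yaw":-0.08},
    {"jaw":0,"dx":0.008,"dy":0.0012,"dz":0,"yaw":-0.08},
    {"jaw":0,"dx":0.008,"dy":0.0012,"dz":0,"yaw":-0.08},
    {"jaw":0,"dx":0.008,"dy":0.0012,"dz":0,"yaw":-0.08}
  ]
}}

```text
t: 10.68
tool_pos: [0.5752, -0.1202, 0.0886]
orientation: [2.891, 1.228, -0.001]
force: [-0.5, -1.0, 0.7]
opening: 0.0003
gripper_force: 0.8
```

Request:
{"api": "carry_out", "payload": {
  "moves": [
    {"jaw":0,"dx":0.008,"dy":0.0012,"dz":0,"yaw":-0.08},
    {"jaw":0,"dx":0.008,"dy":0.0012,"dz":0,"yaw":-0.08},
    {"jaw":0,"dx":0.008,"dy":0.0012,"dz":0,"yaw":-0.08},
    {"jaw":0,"dx":0.008,"dy":0.0012,"dz":0,"yaw":-0.08},
    {"jaw":0,"dx":0.008,"dy":0.0012,"dz":0,"yaw":-0.08},
    {"jaw":0,"dx":0.008,"dy":0.0012,"dz":0,"yaw":-0.08}
  ]
}}

```text
t: 11.42
tool_pos: [0.6066, -0.0838, 0.0884]
orientation: [-2.516, -1.88, 0.002]
force: [-1.7, -1.2, -0.2]
opening: 0.0005
gripper_force: 0.8
```

Request:
{"api": "carry_out", "payload": {
  "moves": [
    {"jaw":0,"dx":0.008,"dy":0.0012,"dz":0,"yaw":-0.08},
    {"jaw":0,"dx":0.008,"dy":0.0012,"dz":0,"yaw":-0.08},
    {"jaw":0,"dx":0.006,"dy":0.001,"dz":0,"yaw":-0.06},
    {"jaw":0,"dx":0.003,"dy":0,"dz":0,"yaw":-0.03},
    {"jaw":0,"dx":0.002,"dy":0,"dz":0,"yaw":-0.02},
    {"jaw":0,"dx":0.001,"dy":0,"dz":0,"yaw":0}
  ]
}}

```text
t: 12.18
tool_pos: [0.6154, -0.0591, 0.0886]
orientation: [2.242, 2.197, -0.003]
force: [2.0, -10.9, -3.1]
opening: 0.0004
gripper_force: 5.5
```

Request:
{"api": "carry_out", "payload": {
  "moves": [
    {"jaw":0,"dx":0.001,"dy":0,"dz":0,"yaw":0},
    {"jaw":0,"dx":0.001,"dy":0,"dz":0,"yaw":0},
    {"jaw":0,"dx":0,"dy":0,"dz":0,"yaw":0}
  ]
}}

```text
t: 12.55
tool_pos: [0.6154, -0.0589, 0.0886]
orientation: [2.242, 2.194, -0.005]
force: [1.5, -16.2, -5.4]
opening: 0.0001
gripper_force: 7.8
```

Request:
{"api": "carry_out", "payload": {
  "moves": [
    {"jaw":0,"dx":-0.01,"dy":0,"dz":0,"yaw":0},
    {"jaw":0,"dx":-0.03,"dy":0,"dz":0,"yaw":0},
    {"jaw":0,"dx":-0.04,"dy":0,"dz":0,"yaw":0},
    {"jaw":0,"dx":-0.03,"dy":0,"dz":-0.04,"yaw":0},
    {"jaw":0,"dx":0,"dy":0,"dz":-0.05,"yaw":0},
    {"jaw":0,"dx":0,"dy":0,"dz":0,"yaw":0}
  ]
}}

```text
t: 13.3
tool_pos: [0.616, -0.1665, 0.1849]
orientation: [2.239, 2.192, 0.008]
force: [0.5, -0.4, -0.0]
opening: 0.0006
gripper_force: 0.0
```

Run:
```python
from h import *
a=snap("scene","pics/scene3.png")[140:290,220:470,::-1];b=snap("side","pics/side3.png")[190:340,200:450,::-1]
cv2.imwrite("pics/c3.png",np.vstack([cv2.resize(x,(500,300),interpolation=3) for x in(a,b)]))
```

```text
(no output)
```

View pics/c3.png

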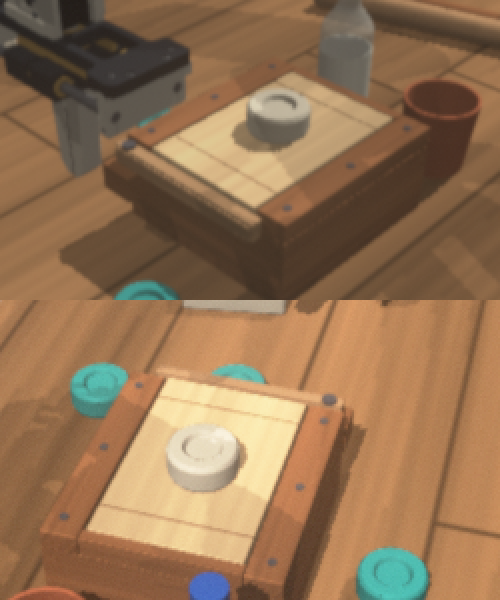

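The bar lies flat across the shut cover's end (scene crop from 130,147 to 257,232), the disc is on the cover, and the robot is clear. I hand it in.

```bash
python3 -c "from plant import *;print(close_job())"
```

```text
the job is handed in; nothing more can be done
None
```

The cover is pushed home against its stop and the locking bar lies flat across its end; the disc rode along untouched, the bystanders were left alone, and the job was handed in at about 13 s of the 54 s allowed.

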